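# Indent the reference mount, then the sample, on a hand indenting stand

## Robot

A 6-joint arm with a two-finger parallel gripper is mounted at the origin on a cart in front of the work surface, level with it; the furniture and walls round the work are solid. World frame = base frame: x ahead of the robot, y to its left, z up, the work surface at z = 0. Lengths are in m, angles in rad, forces in N, time in s.
With the tool pointing down it reaches from about 0.2 to 0.875 m from the base axis. Payload 3.4 kg.
Tool frame: the origin (TCP) lies between the finger pads; the fingertips stand 25 mm ahead of it and the grasp point (between the pads) lies 6 mm ahead of it (r.nose_length is the z of the fingertips in the tool frame, in m); z points along the fingers, y is the line along which they close (so a half turn about z gives the same grasp; the last joint's range is limited). The gripper opens to 94 mm and grips with 3 to 60 N. Pads are 16 mm wide; open, the fingers measure 119 mm over their backs; the gripper's body (75 mm by 177 mm) begins 78 mm behind the grasp point.
Start: joints at [1.021, 0.276, 1.505, -0, 1.361, -0.121], TCP at [0.239, 0.523, 0.23] pointing down, gripper open.
Joint ranges: [-2.89, 2.89], [-0.75, 2.08], [0.22, 2.7], [-1.18, 4.32], [0.11, 2.71], [-2.7, 2.7]. Speed limits (rad/s): [2.57, 2.57, 3.14, 3.14, 3.14, 3.14].

## Interface

Orientations are given as a unit quaternion [w, x, y, z].
In Python, from plant import r, gripper_to, inverse_kinematics, vision, models, telemetry gives the robot as it stands. Calls block until the motion is done:
- r.move_to(position, orientation): joint-space move of the TCP to a pose.
- r.move_l(position, rot=None, vel=0.15, guard=None): straight line of the TCP; rot=None keeps the orientation; vel is the mean speed in m/s. With guard (N) it stops when the force on the tool has changed by that much, and returns True; else False.
- r.movej(angles): joint-space move.
- gripper_to(opening, f_grip=None): finger opening in m; f_grip is the grip in N (None keeps the last); returns when the fingers have stopped.
- r.hold(seconds).
- inverse_kinematics(position, orientation): joint angles nearest the present ones, or None.
- vision.snapshot(name): name is "side" or "top"; returns the picture (480x640x3 uint8, red, green, blue); there is no depth.
- vision.get_calibration(name): a dict with "fx", "fy", "cx", "cy" (pixels), "position" and "orientation" of the camera in the world. Camera axes: x right, y down, z forward; pixel columns grow to the right and rows downward; lengths in m; the calibration is good to about 2 mm. A picture is of the moment at which its call begins. get_calibration takes no time and is no camera call.
A pose or a line that the arm cannot do raises r.PlanningError and nothing moves.
- r.sign_off(): hands the job in; it is judged then, once.
Trained networks look in the newest picture that a camera, given by its name, has taken for a name from the list of things; names that differ only in an ending like _2 or _b are one class to them, and where a whole thing is asked for, a point or a joint stands for the part that bears it (a point fixed in the world has none). Each returns a list of dicts, best first, with "score" (0 to 1); they miss things now and then, are a little off and sometimes report something else, mostly with a low value. They report only what shows in the picture. A call takes as long as a camera call.
- models.boxes_of(thing, camera): "at" ([x, y, z] in m, in world coordinates, good to about 4 mm: the middle of the surface that is visible of it).
- models.regions_of(thing, camera): "pixels" (480x640 bool, what is visible of it).
- models.mark_of(thing, camera): "at" ([x, y, z] in m, in world coordinates, good to about 4 mm: a listed point, or the origin of a listed thing).
Readings, each from a call of its own:
- telemetry.current_t(): time.
- telemetry.current_joints(): joint angles.
- telemetry.current_dq(): joint speeds.
- telemetry.current_joint_efforts(): joint torques, N m.
- telemetry.current_ee_pos(): TCP position.
- telemetry.current_tool_rot(): TCP orientation.
- telemetry.current_wrist_force(): force on the tool from outside, world axes, zero at the start.
- telemetry.current_torque(): the same for the moment, N m.
- telemetry.current_opening(): finger opening in m.
- telemetry.current_finger_force(): force on a finger pad.
Only numpy, scipy, OpenCV 4.12 (cv2) and the standard library are available. Lean on these libraries where they do the work, as an engineer would, in place of code of your own. Each camera call takes 0.05 s, during which the arm holds its last target. There are 200 camera calls.

## Task

Indent the green reference mount in the middle of its face, and after it the blue sample in the same way: slide the four-pocket holder by its black knob until the mount's middle is right under the needle, then press the red plunger cap until the needle bears on the mount, and let it spring back up. Do not bring the needle down on the black mounts or off the middle of the others, leave the blue mount under the raised needle with all four mounts still seated in their pockets, and do not disturb the other things on the desk.

Things in the scene. Friction and masses are not known exactly. Their poses are not given: they have to be found in the camera images.
- stand: Fixed indenting stand: grey base 196 x 164 mm; column at x = 73 to 113 mm; white head 52 mm wide reaching from it over the holder to x = -44 mm, underside 167, top 211 mm above the desk; under it a steel sleeve 30 mm wide down to 100 mm. Origin on the desk straight below the needle; x points from the knob's side to the column, y along the cross slide, z up.
- holder: Aluminium holder 80 x 80 mm, top 50 mm above the desk, on crossed slides: can be pushed 27 mm either way along the stand's x and y, stays where left, takes 2 to 3 N. Origin at desk height below its middle (the stand's origin when centred), axes as the stand's. Four pockets 31 mm wide, 9 mm deep at x, y = +-18 mm, floor 41 mm above the desk, each with a mount.
- knob (a point): Middle of the holder's upright black barrel knob, 15 mm in diameter, from 53 to 88 mm above the desk (this point 71), at x = -64 mm of the holder, 24 mm in front of its edge. The white head stands over or just behind it: grip it from the front, tool tilted about 40 degrees (fingers pointing forward and down, closing along the stand's y).
- plunger: Spring plunger through the head, red cap on top, needle below; origin at desk height below the needle when up, sinks as it is pressed (12 mm at most). About 1.2 N starts it; 3 to 4 N bring the needle onto a mount.
- cap_top (a point): Top middle of the plunger's red cap, 31 mm in diameter, 246 mm above the desk when up; press it straight down from above.
- needle_tip (a point): Tip of the needle, 65 mm above the desk when up: 5 to 10 mm above the mounts' faces.
- mount_green: Green round resin mount (the reference), 30 mm in diameter, 19 mm high; origin at the middle of its underside. Stands in one of the four pockets.
- mount_blue: Blue round resin mount (the sample), 30 mm in diameter, 17 mm high; origin at the middle of its underside. Stands in one of the four pockets.
- mount_black_1: Black round resin mount, 30 mm in diameter, 15 mm high; origin at the middle of its underside. In one of the four pockets; not to be indented.
- mount_black_2: Black round resin mount, 30 mm in diameter, 16 mm high; origin at the middle of its underside. In one of the four pockets; not to be indented.
- parts_tin: White lidded tin, 59 mm in diameter, 36 mm high, loose on the desk; origin at the middle of its underside. Bystander.
- hex_block: Hexagonal steel test block, 45 x 51 x 12 mm, loose on the desk; origin at the middle of its underside. Bystander.
- tweezers: Steel tweezers, 118 mm long, 9 mm high, lying on the desk along their y; origin at the middle of the underside. Bystander.
- mount_red: Small red resin mount, 25 mm in diameter, 14 mm high, on the desk beside the stand; origin at the middle of its underside. Bystander.

How it is judged:
On the way, in this order (a step that is already met when the one before it is completed fails the run):
1. the needle, pressed down by the plunger, bears on the green mount within 3 mm of the middle of its face (contact force between plunger and mount_green above 0.6 N and horizontal distance between needle_tip and mount_green below 0.003 m), for 0.15 s.
2. the needle, pressed down by the plunger, bears on the blue mount within 3 mm of the middle of its face (contact force between plunger and mount_blue above 0.6 N and horizontal distance between needle_tip and mount_blue below 0.003 m), for 0.15 s.
At the end, for the whole second after the job is handed in: The blue mount's middle is within 3 mm of the needle's axis, the holder at rest, the plunger up within 2 mm; all four mounts sit flat in their pockets (within 3 mm of the floor, tilt under 0.08 rad); the tin, hexagonal block, tweezers and red mount are within 20 mm of where they were (horizontal distance between needle_tip and mount_blue below 0.003 m and distance of plunger from where it was at the start of the episode below 0.002 m and z of each of mount_green, mount_blue, mount_black_1, mount_black_2 in the frame of holder below 0.044 m and angle between each of mount_green, mount_blue, mount_black_1, mount_black_2's own z axis and vertical below 0.08 rad and linear speed of holder below 0.005 m/s and distance of each of parts_tin, hex_block, tweezers, mount_red from where it was at the start of the episode below 0.02 m); the robot touches nothing.
It fails at once if the needle is brought down on a black mount (more than 0.5 N) (contact force between plunger and mount_black_1 above 0.5 N or contact force between plunger and mount_black_2 above 0.5 N).
It fails at once if the needle is brought down on the green or blue mount more than 6 mm off its middle ((contact force between plunger and mount_green above 0.5 N and horizontal distance between needle_tip and mount_green above 0.006 m) or (contact force between plunger and mount_blue above 0.5 N and horizontal distance between needle_tip and mount_blue above 0.006 m)).
It fails at once if a loose thing on the desk (tin, hexagonal block, tweezers, red mount) is shoved more than 30 mm (distance of any of parts_tin, hex_block, tweezers, mount_red from where it was at the start of the episode above 0.03 m).
It also fails if it takes over 72 s, if anything falls off the work surface, if the arm or the gripper's body presses on something with over 40 N, if the wrist force passes 120 N, or if a joint passes its speed limit or range.

## Working session

There is one attempt and no reset: what is moved stays moved. The work goes in short steps, each a Python script; the robot and the scene stay as the last script left them, time stands still between calls to the robot, and variables do not carry over. Pictures are saved under pics/ and viewed, at most 10 in all, crops included, and the job is handed in when it is done.

```bash
mkdir -p pics; ls
python3 - <<'E'
from plant import r, vision, models, telemetry
import cv2, numpy as np
for c in ("side","top"):
    im=vision.snapshot(c); cv2.imwrite(f"pics/{c}0.png",im[:,:,::-1])
    k=vision.get_calibration(c); print(c,k)
    for t in ("stand","holder","knob","cap_top","needle_tip","mount_green","mount_blue","mount_black_1","parts_tin","hex_block","tweezers","mount_red"):
        print(t,[(np.round(d["at"],3).tolist(),round(d["score"],2)) for d in models.mark_of(t,c)[:3]])
print(telemetry.current_t())
E
```

```text
pics
side {'fx': 483.5827423490473, 'fy': 483.5827423490473, 'cx': 324.85819779257974, 'cy': 245.7345147081373, 'position': array([1.18444906, 0.18557224, 0.91360979]), 'orientation': array([-0.21138035,  0.55134746,  0.74871353, -0.30126793])}
stand [([0.594, -0.239, 0.001], 0.84)]
holder [([0.596, -0.235, -0.001], 0.57)]
knob [([0.539, -0.199, 0.072], 0.62)]
cap_top [([0.597, -0.236, 0.243], 0.73), ([0.592, -0.238, 0.001], 0.17)]
needle_tip [([0.619, -0.227, 0.042], 0.6), ([0.596, -0.238, 0.064], 0.46), ([0.595, -0.239, 0.241], 0.4)]
mount_green [([0.604, -0.264, 0.041], 0.51)]
mount_blue [([0.591, -0.211, 0.045], 0.47), ([0.574, -0.242, 0.039], 0.34)]
mount_black_1 [([0.621, -0.226, 0.044], 0.67), ([0.573, -0.242, 0.038], 0.51)]
parts_tin [([0.496, 0.038, 0.002], 0.86)]
hex_block [([0.494, 0.283, 0.001], 0.36)]
tweezers [([0.404, -0.076, -0.0], 0.5)]
mount_red []
top {'fx': 485.7751351701277, 'fy': 485.7751351701277, 'cx': 321.1751850951928, 'cy': 247.69718909604896, 'position': array([0.09749778, 0.16499879, 1.23199901]), 'orientation': array([ 0.10049297, -0.50249857,  0.84045153, -0.17617484])}
stand [([0.595, -0.237, 0.0], 0.77)]
holder [([0.597, -0.233, 0.003], 0.9)]
knob [([0.538, -0.203, 0.073], 0.71)]
cap_top [([0.381, -0.378, -0.002], 0.65), ([0.597, -0.236, 0.245], 0.46)]
needle_tip []
mount_green [([0.598, -0.261, 0.042], 0.5)]
mount_blue [([0.591, -0.212, 0.037], 0.65), ([0.623, -0.23, 0.04], 0.51)]
mount_black_1 [([0.622, -0.229, 0.038], 0.66), ([0.571, -0.244, 0.043], 0.59)]
parts_tin [([0.496, 0.04, 0.001], 0.57)]
hex_block [([0.49, 0.286, -0.001], 0.78)]
tweezers [([0.401, -0.076, 0.0], 0.66)]
mount_red [([0.384, -0.379, -0.0], 0.45)]
1.3
```

View pics/side0.png

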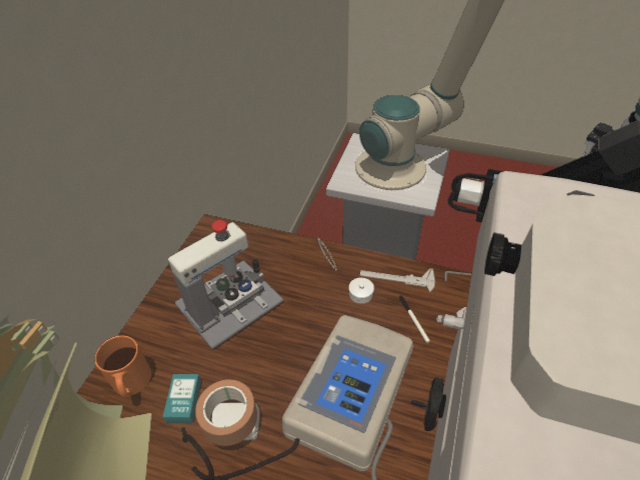

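View pics/top0.png

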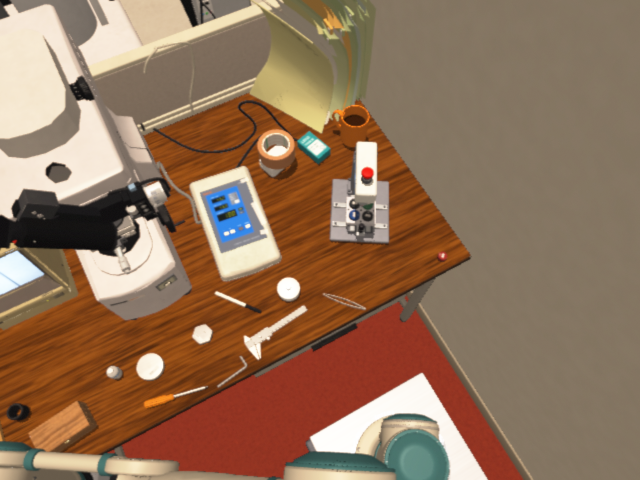

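Side picture: the stand is at about (225,285) with its red cap at (220,227), the knob at (255,265), and the mounts at (225-245, 275-293). Top picture: the cap is at (367,173), the holder at (360,212), and the red mount at (441,257), matching the network's (0.384,-0.379). The cap_top hit at that spot is spurious. Yaw is about -30°, with green in pocket (+18,-18) and blue in (-18,+18). Next I'll average a few more looks.

```bash
cat > h.py <<'E'
from plant import r, gripper_to, inverse_kinematics, vision, models, telemetry
import numpy as np
from scipy.spatial.transform import Rotation as R
def look(things,n,cams=("side","top")):
    out={t:[] for t in things}
    for _ in range(n):
        for c in cams:
            vision.snapshot(c)
            for t,(g,tol) in things.items():
                for d in models.mark_of(t,c):
                    if np.linalg.norm(np.array(d["at"])-g)<tol: out[t].append(d["at"]); break
    return {t:np.array(v) for t,v in out.items()}
def quat(m):
    x,y,z,w=R.from_matrix(m).as_quat(); return np.array([w,x,y,z])
E
python3 - <<'E'
from h import *
th={"stand":([.595,-.238,0],.02),"holder":([.596,-.234,0],.02),"knob":([.539,-.201,.072],.02),"cap_top":([.597,-.236,.245],.02),
"mount_green":([.601,-.263,.041],.018),"mount_blue":([.591,-.212,.041],.015)}
o=look(th,4)
for t,v in o.items(): print(t,len(v),v.mean(0).round(4),v.std(0).round(4))
m={t:v.mean(0)[:2] for t,v in o.items()}
a=lambda p:np.degrees(np.arctan2(p[1],p[0]))
print(a(m["holder"]-m["knob"]), a(m["mount_green"]-m["mount_blue"])+45, telemetry.current_t())
E
```

```text
stand 8 [ 5.940e-01 -2.369e-01 -2.000e-04] [0.0017 0.0013 0.0023]
holder 8 [ 0.5941 -0.2357  0.0006] [0.0004 0.0022 0.0021]
knob 8 [ 0.5388 -0.2014  0.071 ] [0.0023 0.0023 0.0011]
cap_top 7 [ 0.5966 -0.2368  0.2448] [0.0018 0.001  0.0013]
mount_green 7 [ 0.5989 -0.2607  0.0403] [0.0028 0.0029 0.0021]
mount_blue 8 [ 0.5912 -0.2125  0.0428] [0.0008 0.0018 0.0019]
-31.80714081196149 -35.96662729254699 4.1
```

Run:
```python
import cv2,numpy as np
a=cv2.imread("pics/side0.png")[215:345,170:290]; b=cv2.imread("pics/top0.png")[135:255,310:410]
a=cv2.resize(a,(400,433),interpolation=cv2.INTER_CUBIC); b=cv2.resize(b,(400,480),interpolation=cv2.INTER_CUBIC)
o=np.zeros((480,800,3),np.uint8); o[:433,:400]=a; o[:,400:]=b
cv2.imwrite("pics/crop.png",o)
```

```text
(no output)
```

View pics/crop.png

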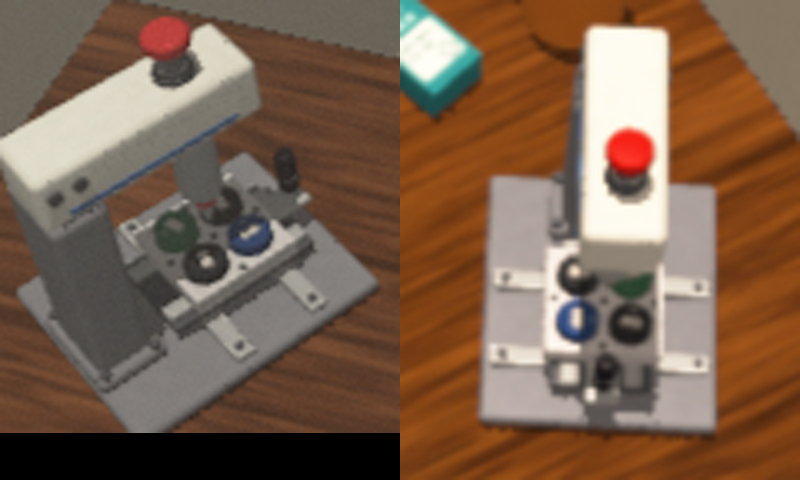

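The crop confirms the layout: green is at the rear right (column side, -y) and blue at the front left (knob side, +y), with black mounts in the other two pockets. I can read the base corners from it to get the yaw.

Run:
```python
from h import *
pts={"top":[(332.5,179.25),(389.25,181.5),(388.75,243),(330.5,240.5)],"side":[(175.4,302),(242.9,260.9),(283.4,300.5),(210.5,344.6)]}
# order: back-left, back-right, front-right, front-left for top
for c,ps in pts.items():
    k=vision.get_calibration(c); q=k["orientation"]; M=R.from_quat([*q[1:],q[0]]).as_matrix()
    for z in (0.0,0.02):
        W=[]
        for u,v in ps:
            d=M@[(u-k["cx"])/k["fx"],(v-k["cy"])/k["fy"],1]; W.append((k["position"]+d*(z-k["position"][2])/d[2])[:2])
        W=np.array(W); E=np.roll(W,-1,0)-W
        print(c,z,W.round(3).tolist(),np.linalg.norm(E,axis=1).round(3),(np.degrees(np.arctan2(E[:,1],E[:,0]))%90-90).round(1))
# feasibility
yaw=np.radians(-32); xs=np.array([np.cos(yaw),np.sin(yaw),0]); ys=np.array([-xs[1],xs[0],0]); zz=np.array([0,0,1.])
for t in (40,45):
  z=np.sin(np.radians(t))*xs-np.cos(np.radians(t))*zz
  for s in (1,-1):
    Q=quat(np.stack([np.cross(s*ys,z),s*ys,z],1))
    for dx,dy in ((0,0),(.027,.027),(.027,-.027),(-.027,.027),(-.027,-.027),(-.12,0)):
        p=np.array([.5388,-.2014,.073])+dx*xs+dy*ys-.006*z
        j=inverse_kinematics(p,Q); print(t,s,dx,dy,None if j is None else np.round(j,2))
```

```text
top 0.0 [[0.739, -0.231], [0.654, -0.374], [0.486, -0.269], [0.569, -0.13]] [0.167 0.198 0.162 0.198] [-30.7 -31.9 -30.8 -30.5]
top 0.02 [[0.729, -0.224], [0.645, -0.365], [0.48, -0.262], [0.561, -0.125]] [0.164 0.195 0.159 0.195] [-30.7 -31.9 -30.8 -30.5]
side 0.0 [[0.646, -0.369], [0.481, -0.27], [0.568, -0.127], [0.726, -0.237]] [0.192 0.167 0.193 0.154] [-31.1 -31.2 -34.7 -31.2]
side 0.02 [[0.658, -0.357], [0.497, -0.26], [0.581, -0.121], [0.736, -0.228]] [0.188 0.163 0.188 0.151] [-31.1 -31.2 -34.7 -31.2]
40 1 0 0 [-0.42  0.26  2.31  3.75  0.15  1.07]
40 1 0.027 0.027 [-0.36  0.3   2.24  4.12  0.15  0.75]
40 1 0.027 -0.027 [-0.51  0.28  2.28  3.43  0.12  1.33]
40 1 -0.027 0.027 [-0.33  0.25  2.34  3.99  0.2   0.91]
40 1 -0.027 -0.027 [-0.5   0.22  2.38  3.38  0.17  1.38]
40 1 -0.12 0 [-0.35  0.14  2.53  3.7   0.26  1.19]
40 -1 0 0 [-0.42  0.26  2.31  3.75  0.15 -2.07]
40 -1 0.027 0.027 [-0.36  0.3   2.24  4.12  0.15 -2.39]
40 -1 0.027 -0.027 [-0.51  0.28  2.28  3.43  0.12 -1.82]
40 -1 -0.027 0.027 [-0.33  0.25  2.34  3.99  0.2  -2.23]
40 -1 -0.027 -0.027 [-0.5   0.22  2.38  3.38  0.17 -1.76]
40 -1 -0.12 0 [-0.35  0.14  2.53  3.7   0.26 -1.95]
45 1 0 0 [-0.41  0.29  2.39  3.46  0.34  1.37]
45 1 0.027 0.027 [-0.35  0.32  2.31  3.65  0.31  1.23]
45 1 0.027 -0.027 [-0.5   0.31  2.35  3.27  0.31  1.49]
45 1 -0.027 0.027 [-0.31  0.28  2.42  3.65  0.37  1.27]
45 1 -0.027 -0.027 [-0.49  0.26  2.46  3.27  0.37  1.5 ]
45 1 -0.12 0 [-0.32  0.2   2.62  3.51  0.47  1.41]
45 -1 0 0 [-0.41  0.29  2.39  3.46  0.34 -1.77]
45 -1 0.027 0.027 [-0.35  0.32  2.31  3.65  0.31 -1.91]
45 -1 0.027 -0.027 [-0.5   0.31  2.35  3.27  0.31 -1.66]
45 -1 -0.027 0.027 [-0.31  0.28  2.42  3.65  0.37 -1.87]
45 -1 -0.027 -0.027 [-0.49  0.26  2.46  3.27  0.37 -1.65]
45 -1 -0.12 0 [-0.32  0.2   2.62  3.51  0.47 -1.73]
```

Yaw is -31.2°. I'll use a 45° tilt, which keeps the wrist off its singularity. The wrist has to flip on the way, so I'll do that high up and away from the stand.

```bash
cat >> h.py <<'E'
yaw=np.radians(-31.2); xs=np.array([np.cos(yaw),np.sin(yaw),0]); ys=np.array([-xs[1],xs[0],0]); zz=np.array([0,0,1.])
tz=(xs-zz)/np.sqrt(2); QT=quat(np.stack([np.cross(ys,tz),ys,tz],1))
def force(): return np.array(telemetry.current_wrist_force())
def st(): 
    p=np.array(telemetry.current_ee_pos()); f=force()
    print("t",telemetry.current_t(),"s",np.round([p@xs,p@ys,p[2]],4),"F",np.round([f@xs,f@ys,f[2]],1),"open",telemetry.current_opening())
E
python3 - <<'E'
from h import *
k=np.array([.5388,-.2014,.073]); g=k-.006*tz; pre=g-.10*tz
jp=inverse_kinematics(pre,QT); print(np.round(jp,2))
r.movej([0.2,-.2,1.505,0,1.36,-.12]); st()
r.movej([0,-.3,1.7,0,.4,0]); st()
r.movej([0,-.3,1.9,3.45,.45,1.4]); st()
r.movej([0,-.2,2.5,3.45,.45,1.4]); st()
r.move_to(pre,QT); gripper_to(.06,15); st()
import cv2; cv2.imwrite("pics/pre.png",vision.snapshot("side")[:,:,::-1])
E
```

```text
[-0.39  0.03  2.41  4.12  0.13  0.71]
t 5.875 s [0.2944 0.3664 0.4809] F [-0.1 -0.4 -0.4] open 0.09406367215343749
t 6.9 s [0.4729 0.3681 0.6662] F [ 0.8  0.8 -0.1] open 0.09390573397070734
t 9.7917 s [0.4734 0.3115 0.8076] F [-0.   0.4  0.6] open 0.09390200261553766
t 11.5917 s [0.413  0.2748 0.3234] F [ 0.2  0.1 -0.6] open 0.09401375889099205
t 13.3 s [0.4902 0.1068 0.148 ] F [ 0.4 -0.5 -0.4] open 0.06037680899101755
```

View pics/pre.png

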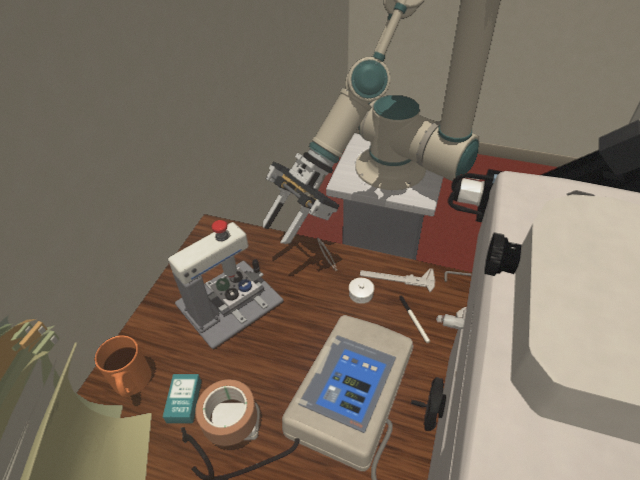

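The gripper is in front of the knob with the fingers at (268,225) and (287,240), straddling it. Next I grip it and use the slides' ±27 mm stops to find the exact centre in robot coordinates.

Run:
```python
from h import *
k=np.array([.5388,-.2014,.073]); g=k-.006*tz
print(r.move_l(g,rot=QT,vel=.08,guard=8)); st()
gripper_to(.01,30); st()
def go(d,lim):
    p=np.array(telemetry.current_ee_pos()); h=r.move_l(p+d*lim,vel=.04,guard=8); print(h); st()
go(-xs,.035); go(xs,.06)
```

```text
False
t 14.8 s [0.5608 0.1069 0.0776] F [ 0.4  0.  -0.3] open 0.05995710138608915
t 15.575 s [0.5609 0.1068 0.0772] F [ 0.6 -0.4  1.2] open 0.014255099624826337
True
t 16.2417 s [0.5334 0.1068 0.0773] F [-1.9 -0.4  4.3] open 0.014218999664746525
True
t 17.45 s [0.5874 0.1068 0.0773] F [-2.1  0.6  4.3] open 0.01425917816500194
```

The x stops are exactly 54 mm apart, so the x centre is 0.5604. Now the same for y.

Run:
```python
from h import *
def go(d,lim,guard=8):
    p=np.array(telemetry.current_ee_pos()); h=r.move_l(p+d*lim,vel=.04,guard=guard); print(h); st()
go(-xs,.027,None); go(-ys,.04); go(ys,.06)
```

```text
False
t 18.275 s [0.5598 0.1068 0.0773] F [-2.  -0.1  3.9] open 0.014343891059610486
True
t 18.9917 s [0.5603 0.0789 0.0773] F [-0.8  5.6  1.3] open 0.01432615507860184
True
t 19.4417 s [0.5603 0.0837 0.0773] F [-0.9  2.4  2.2] open 0.01421993449135291
```

Run:
```python
from h import *
def go(d,lim,guard=8):
    p=np.array(telemetry.current_ee_pos()); h=r.move_l(p+d*lim,vel=.04,guard=guard); print(h); st()
go(ys,.06,9)
```

```text
True
t 20.6083 s [0.5603 0.1332 0.0773] F [ 0.8 -3.8  1.2] open 0.014310736109003297
```

Both spans check out (54.0 and 54.3 mm): centred TCP is (0.5604, 0.1061) in stand axes, consistent with vision. Next I place green under the needle by setting the holder offset to (-18,+18), then release and check.

```bash
cat >> h.py <<'E'
CX,CY,Z=.5604,.1061,.0773
def place(dx,dy):
    r.move_l((CX+dx)*xs+(CY+dy)*ys+Z*zz,vel=.05); r.hold(.2); st()
    gripper_to(.06,15); p=np.array(telemetry.current_ee_pos()); st()
    r.move_l(p-.11*tz,vel=.12)
def to_press():
    r.movej([-.15,-.2,2.4,3.45,.45,1.4]); gripper_to(0,20)
    r.movej([-.15,-.3,1.7,0,.4,0])
    m=np.stack([np.cross(ys,-zz),ys,-zz],1)
    r.move_to([.595,-.236,.31],quat(m)); st()
E
python3 - <<'E'
from h import *
place(-.018,.018)
th={"knob":([.538,-.182,.072],.02),"mount_green":([.595,-.237,.041],.018),"holder":([.59,-.21,0],.02)}
import cv2
for t,v in look(th,2).items(): 
    m=v.mean(0) if len(v) else np.zeros(3); print(t,len(v),m.round(4),np.round([m@xs,m@ys],4))
cv2.imwrite("pics/g.png",cv2.resize(vision.snapshot("side")[200:350,150:310,::-1],(640,600),interpolation=cv2.INTER_CUBIC))
print("stand",(CX+.0042+.064, CY),telemetry.current_t())
E
```

```text
t 21.3583 s [0.5422 0.1238 0.0773] F [-1.9 -1.2  3. ] open 0.01419776422107148
t 22.2083 s [0.5424 0.1241 0.0773] F [0.1 0.4 0.4] open 0.06030278490923792Traceback (most recent call last):
  File "<stdin>", line 2, in <module>
  File "h.py", line 25, in place
    r.move_l(p-.11*tz,vel=.12)
    ~~~~~~~~^^^^^^^^^^^^^^^^^^
plant.PlanningError: the arm cannot follow that straight line within its joint ranges
```

```bash
sed -i 's/^    r.move_l(p-.11\*tz,vel=.12)/    retreat()/' h.py
cat >> h.py <<'E'
def retreat():
    p=np.array(telemetry.current_ee_pos())
    for d in (.09*tz,.07*tz,.09*xs-.03*zz,.09*xs,.07*xs,.05*xs):
        try: r.move_l(p-d,vel=.12); print("retreat",d); return
        except r.PlanningError: pass
    print("no retreat")
E
python3 - <<'E'
from h import *
retreat()
th={"knob":([.538,-.182,.072],.02),"mount_green":([.595,-.237,.041],.018),"holder":([.59,-.21,0],.02)}
import cv2
for t,v in look(th,2).items(): 
    m=v.mean(0) if len(v) else np.zeros(3); print(t,len(v),m.round(4),np.round([m@xs,m@ys],4))
cv2.imwrite("pics/g.png",cv2.resize(vision.snapshot("side")[200:350,150:310,::-1],(640,600),interpolation=cv2.INTER_CUBIC))
print("stand",(CX+.0042+.064, CY),telemetry.current_t()); print(np.round(telemetry.current_joints(),2))
E
```

```text
retreat [ 0.05443505 -0.03296704 -0.06363961]
knob 4 [ 0.532 -0.178  0.072] [0.5472 0.1234]
mount_green 4 [ 0.5929 -0.2365  0.0402] [0.6297 0.1048]
holder 3 [ 0.5891 -0.2108  0.0009] [0.6131 0.1248]
stand (0.6286, 0.1061) 24.1333
[-0.31  0.04  2.42  4.19  0.2   0.7 ]
```

View pics/g.png

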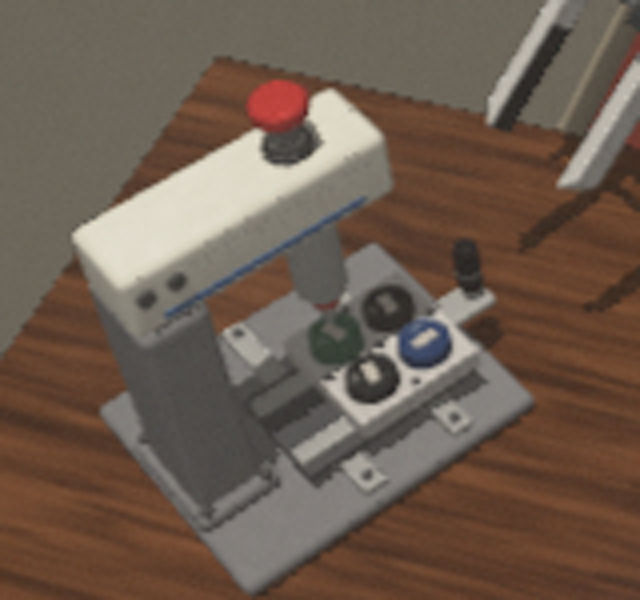

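Green at (336,337) is under the sleeve and needle at (335,305), and the measured mount (0.6297, 0.1048) agrees with the needle axis (0.6286, 0.1061) to within about 2 mm. The knob is free and the gripper is clear, so I press now.

```bash
cat >> h.py <<'E'
def press(depth_max=.0105):
    r.move_l([.595,-.236,.276],vel=.08); st()
    p=np.array([.595,-.236,.271]); f0=force()
    h=r.move_l(p-[0,0,depth_max],vel=.015,guard=6); print("guard",h); st()
    for _ in range(2): r.hold(.15); st()
    return f0
def lift(): r.move_l([.595,-.236,.31],vel=.1); st()
E
python3 - <<'E'
from h import *
to_press(); press()
E
```

```text
t 30.6167 s [0.6312 0.1068 0.3107] F [ 0.1 -0.3  0. ] open 0.00029870439646983017
t 31.1917 s [0.6312 0.1065 0.2762] F [0.6 0.6 0.5] open 0.0006359219175291534
guard True
t 31.925 s [0.6314 0.1063 0.2658] F [-0.1  0.2  4.2] open 0.00029356527488345153
t 32.075 s [0.6314 0.1064 0.2658] F [-0.5  0.2  3.8] open 1.3266561068891439e-05
t 32.225 s [0.6314 0.1064 0.2657] F [ 0.2 -1.   5.4] open 0.00023220631345686517
```

Depth is 5.2 mm, which is the expected contact depth. I'll press slightly harder to make the contact certain, then release.

```bash
cat >> h.py <<'E'
def harder():
    for _ in range(4):
        p=np.array(telemetry.current_ee_pos())
        p[:2]=[.595,-.236]
        h=r.move_l(p-[0,0,.0012],vel=.01,guard=8); r.hold(.25); f=np.mean([force()[2] for _ in range(3)]); st()
        if h or f>9: break
    r.hold(.2)
E
python3 - <<'E'
from h import *
harder()
lift()
E
```

```text
t 32.725 s [0.6314 0.1064 0.2656] F [-0.5  0.1  7.2] open 0.0005187856676968237
t 33.225 s [0.6314 0.1064 0.2656] F [-0.7  0.8  6.5] open 0.0004951851019274348
t 33.725 s [0.6314 0.1064 0.2655] F [-1.5  0.6  8.1] open 0.00017717019154012386
t 34.225 s [0.6314 0.1063 0.2655] F [-1.5 -0.7  7.4] open 0.0007029992853470204
t 35.0333 s [0.6309 0.1064 0.3091] F [ 0.   0.3 -1. ] open 0.0004689307140894863
```

The needle is on a hard stop: force rose to 7-8 N with no further travel, so green is done. Back to the knob to move blue into place with holder offset (+18,-18).

Run:
```python
from h import *
g=(CX-.018)*xs+(CY+.018)*ys+Z*zz
r.movej([-.15,-.3,1.7,0,.4,0]); 
r.movej([-.15,-.2,2.4,3.45,.45,1.4]); gripper_to(.06,15)
r.move_to(g-.09*tz,QT)
print(r.move_l(g,rot=QT,vel=.08,guard=8)); st()
gripper_to(.01,30); st()
place(.018,-.018)
th={"knob":([.538,-.182,.072]+.036*xs-.036*ys,.025),"mount_blue":([.595,-.237,.041],.018),"holder":([.59,-.21,0]+.036*xs-.036*ys,.025)}
for t,v in look(th,2).items(): 
    m=v.mean(0) if len(v) else np.zeros(3); print(t,len(v),m.round(4),np.round([m@xs,m@ys],4))
import cv2
cv2.imwrite("pics/b.png",cv2.resize(vision.snapshot("side")[200:350,150:310,::-1],(640,600),interpolation=cv2.INTER_CUBIC))
st()
```

```text
False
t 42.825 s [0.5422 0.1242 0.0777] F [-0.2 -0.2 -1.4] open 0.05978812255739339
t 43.6 s [0.5424 0.124  0.0773] F [-0.5 -0.7  0.2] open 0.014447017996050956
t 44.9667 s [0.5787 0.0879 0.0773] F [ 2.2 -1.8 -1. ] open 0.014326035929709564
t 45.8167 s [0.5784 0.0881 0.0773] F [-1.   0.1  0.7] open 0.06009975227261575
retreat [ 0.05443505 -0.03296704 -0.06363961]
knob 4 [ 0.5449 -0.2261  0.0706] [0.5832 0.0888]
mount_blue 4 [ 0.5974 -0.2366  0.0424] [0.6336 0.1071]
holder 4 [ 6.008e-01 -2.601e-01  1.000e-04] [0.6487 0.0888]
t 47.5667 s [0.5148 0.0881 0.1409] F [-0.   1.   0.3] open 0.05989408842220589
```

View pics/b.png

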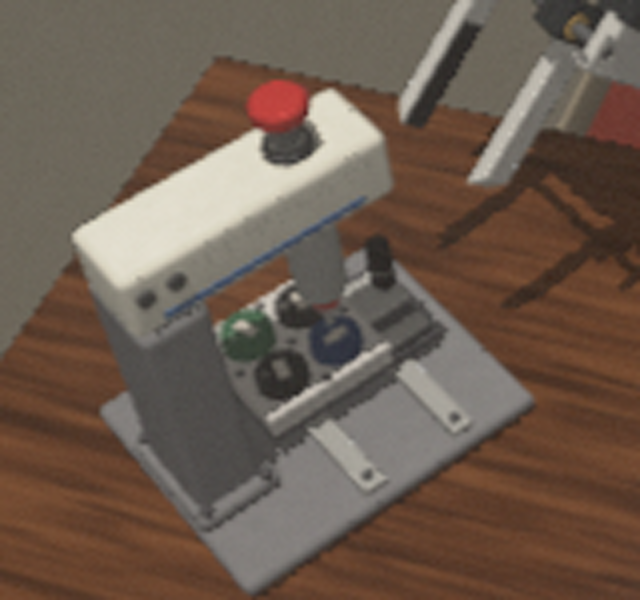

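Blue is at (335,340), the spot where green sat earlier, and every mount is seated. Knob and holder both moved the commanded 36 mm, so I press.

Run:
```python
from h import *
to_press(); press(); harder(); lift()
vision.snapshot("side")
for t in ("cap_top","mount_blue"): print(t,[np.round(d["at"],4) for d in models.mark_of(t,"side")[:1]])
```

```text
t 54.1 s [0.6312 0.1068 0.3107] F [-0.5  0.1  1. ] open 0.00038197318039314836
t 54.675 s [0.6312 0.1065 0.2763] F [-1.1  0.   0.1] open 5.251521280042918e-05
guard True
t 55.4917 s [0.6314 0.1063 0.2639] F [-0.2  0.1  4.1] open 0.00048530932894832275
t 55.6417 s [0.6314 0.1064 0.2638] F [-0.4  0.4  4.5] open 0.0005045652554335054
t 55.7917 s [0.6314 0.1063 0.2638] F [-0.9  0.1  5.1] open 0.0006392487044136396
t 56.2917 s [0.6314 0.1063 0.2636] F [-0.9  1.2  7. ] open 0.00034765090668841545
t 56.7917 s [0.6314 0.1064 0.2636] F [-1.3 -0.5  6.5] open 0.0005045903515689136
t 57.2917 s [0.6314 0.1064 0.2636] F [-1.7 -0.1  7.5] open 0.00018793001619996894
t 57.7917 s [0.6314 0.1063 0.2636] F [-0.4  0.2  7.4] open 0.0004402155060151808
t 58.6167 s [0.6308 0.1064 0.3091] F [-0.   0.6  0.1] open 0.0007827784031862993
cap_top [array([ 0.5966, -0.2365,  0.2428])]
mount_blue [array([ 0.5961, -0.2358,  0.0442])]
```

The hard stop came at 7.3 mm, 1.9 mm deeper than green, which matches the 2 mm lower blue mount. The plunger is back up, so I hand in.

```bash
python3 -c "
from h import *
print(r.sign_off())"
```

```text
the job is handed in; nothing more can be done
None
```

I indented the green mount and then the blue one at their middles, left blue under the raised needle with all four mounts looking seated, and handed the job in at about 59 s; no verdict came back, and I didn't re-measure the loose things on the desk.

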